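Clamp, test and pass a jog-stick control box

TASK

Function-test the control box that lies in the sloping jig: squeeze the locking pliers' handles until they lock on the box and let go, then tilt its stick fully towards the green lamp, hold it there for a good second and let it spring back to centre. Then flick the red release lever so that the pliers spring open, and set the box down, without dropping it, flat and stick up in the green tray. Leave everything else where it is.

Things in the scene. Friction and masses are not known exactly. Their poses are not given: they have to be found in the camera images.
- jig: plywood test jig with a sloping face, 350 mm wide, 128 mm deep, 109 mm tall at its high back, fixed to the bench. The face looks away from the robot: it rises towards the robot side at 30 degrees. Origin on the bench, midway along its width, 54 mm inside its low front edge; x horizontal towards its high back, y along its width, z up
- pliers: the jig's face, carrying the fixed half of the locking C-clamp pliers. Origin on the face under the jaw pivot; x up the slope, y along the jig (jaws to +y, handles to -y), z square to the face. Face: x -62 to 86, y -201 to 149 mm. Pliers layer: z 11 to 29 mm, middle z = 20. Fixed handle: bar 13 mm wide, centre line x = -8, y 12 to -140, then a 14 mm thick screw knob to y = -155
- fixed_grip (a point): on the centre line of the fixed (lower) blue handle, 80 mm from the jaw pivot, in the middle of its thickness (bar 13 mm wide up the slope, 15 mm thick). The face below it, down the slope, is free for a finger. Squeeze here against moving_grip
- moving_grip (a point): on the centre line of the moving (upper) blue handle, a bar of the same size, 78 mm from its own pivot; the bar ends 60 mm farther towards -y. Over the outsides the two handles measure about 60 mm here when open, 37 mm when locked. Locked, this point lies at x = +16 mm of the pliers' frame
- handle (a joint): angle of the moving handle against its jaw, rad: 0 open (a spring opens it), about 0.47 at dead centre, 0.53 at the stop, where it stays locked. On the box the squeeze at moving_grip rises to 10 to 15 N, then it snaps over. The jaw then presses on the box with some 35 N. Open, the moving pad stands about 5 mm clear of the box
- lever_tail (a point): middle of the red tail of the release lever: 34 mm long (y), 7 mm wide (x), 16 mm thick (z of the pliers' frame), sticking out past the ends of both handles. The lever is pivoted in the moving handle, 95 mm from this point, and moves with it. Locked, it lies at about x = 7, y = -174 mm of the pliers' frame, free on its lower side
- lever (a joint): angle of the release lever in the moving handle, rad: 0 at rest (light return spring), 0.4 at its stop. Grows as the tail is pushed up the slope, away from the fixed handle. With the pliers locked, 2 to 4 N at the tail and about 0.1 rad throw the toggle back; the moving handle then springs wide open, its end and the tail sweeping 45 to 65 mm up the slope
- box: loose aluminium control box, 38 (x) x 92 (y) x 31 mm tall, 0.2 to 0.35 kg; origin under its middle, z out of its lid. It starts on the jig's face, axes along those of the pliers' frame, middle near x = 8, y = 86 mm there, lying on the lower jaw and the locating pin. On the lid: green lamp at y = +42, stick at +20, red lamp at -2 mm. Fingers fit beside it from y = -15 to +27 mm
- lower_pad (a point): middle of the fixed lower jaw's rubber pad, 18 mm wide along y, its upper face 3.5 mm up the slope: the ledge that carries one end of the control box. The moving jaw's pad faces it across the box; jaw arms are 12 mm wide and stay below z = 29 mm
- locating_pin (a point): foot of the steel locating pin on the jig's face, 8 mm thick, 22 mm tall, that carries the other end of the control box
- box_knob (a point): middle of the red knob of the jog stick: 19 mm thick, 16 mm tall, 26 mm above the lid when upright (its top 34 mm above the lid). The stick pivots 4 mm under the lid
- box_stick (a joint): tilt of the stick, rad: 0 centred, + towards the green lamp (box +y), - towards the red lamp, stops at 0.40 either way. Springs back to 0; about 4.5 N at the knob holds it at the stop. The box slides under such a push unless it is clamped
- pass_tray: green tray for passed boxes, fixed, 150 (x) x 170 (y) mm outside, 28 mm tall, walls 4 mm, inner floor 5 mm above the bench with a black liner; origin under its middle, z up
- reject_tray: red tray of the same size, holding the rejected box; fixed. The two trays stand left and right of the jig, either way round
- reject_box: a grey control box like the one under test but with a black knob, lying in the red tray; leave it alone
- flask: white steel drinking flask, 68 mm across, 240 mm tall, standing at the right; origin under its base
- phone: dark blue phone, 73 x 148 x 9 mm, on the fixed notebook at the far left; origin under its middle
- breadboard: cream breadboard on a black base plate, 100 x 200 mm, about 26 mm tall at its three coloured binding posts, beyond the jig; origin under its middle
- battery_holder: black two-cell battery holder, 34 x 58 x 21 mm, beyond the jig; origin under its middle
- screwdriver: small yellow screwdriver, 170 mm long, 26 mm thick, lying just beyond the jig; origin under its middle
- mouse: black computer mouse, 60 x 100 x 36 mm, at the far left; origin under its middle

How it is judged:
On the way, in this order (a step that is already met when the one before it is completed fails the run):
1. the pliers are locked over centre on the box in the jig and let go of (value of joint handle above 0.495 rad and x of box in the frame of pliers between 0 and 0.018 m and y of box in the frame of pliers between 0.07 and 0.102 m and contact force between the fingers and pliers below 0.5 N), for 0.2 s.
2. the stick is held fully towards the green lamp for a second while the box stays clamped (value of joint box_stick above 0.33 rad and value of joint handle above 0.495 rad and x of box in the frame of pliers between 0 and 0.018 m and y of box in the frame of pliers between 0.07 and 0.102 m), for 0.8 s.
3. the stick is back at centre and untouched, the box still clamped (value of joint box_stick between -0.06 and 0.06 rad and value of joint handle above 0.495 rad and x of box in the frame of pliers between 0 and 0.018 m and y of box in the frame of pliers between 0.07 and 0.102 m and contact force between the fingers and box below 0.3 N), for 0.2 s.
4. the release lever is flicked (value of joint lever above 0.06 rad).
5. the pliers have sprung open (value of joint handle below 0.15 rad), for 0.1 s.
At the end, for the whole second after the job is handed in: The box lies flat on the floor of the green tray (underside within 5 mm of the floor), lid up within 4.5 degrees, at rest, its stick within 0.06 rad of centre, and the pliers stand open (handle angle below 0.15 rad) (x of box in the frame of pass_tray between -0.06 and 0.06 m and y of box in the frame of pass_tray between -0.07 and 0.07 m and z of box in the frame of pass_tray between -0.002 and 0.01 m and angle between box's own z axis and vertical below 0.08 rad and linear speed of box below 0.02 m/s and value of joint handle below 0.15 rad and value of joint box_stick between -0.06 and 0.06 rad); the robot touches nothing.
It fails at once if something else on the bench (rejected box, flask, phone, breadboard, battery holder, screwdriver, mouse) is shifted by more than 30 mm (distance of any of reject_box, flask, phone, breadboard, battery_holder, screwdriver, mouse from where it was at the start of the episode above 0.03 m).
It fails at once if the box is dropped (moves faster than 0.7 m/s with no finger on it: a fall of some 25 mm) (linear speed of box above 0.7 m/s and contact force between the fingers and box below 0.05 N).
It also fails if it takes over 64 s, if anything falls off the work surface, if the arm or the gripper's body presses on something with over 40 N, if the wrist force passes 120 N, or if a joint passes its speed limit or range.

ROBOT

A 6-joint arm with a two-finger parallel gripper is mounted at the origin on the work surface. World frame = base frame: x ahead of the robot, y to its left, z up, the work surface at z = 0. Lengths are in m, angles in rad, forces in N, time in s.
With the tool pointing down it reaches from about 0.375 to 0.9 m from the base axis. Payload 3.1 kg.
Tool frame: the origin (TCP) lies midway between the tips of the shut fingers; the grasp point (between the pads) lies 19 mm behind it (manip.grasp_offset is the distance from the TCP to the grasp point, in m); z points along the fingers, y is the line along which they close (so a half turn about z gives the same grasp; the last joint's range is limited). The gripper opens to 85 mm and grips with 20 to 120 N. Pads are 22 mm wide; open, the fingers measure 114 mm over their backs; the gripper's body (76 mm by 85 mm) begins 54 mm behind the grasp point. The pads swing forward as they close: fully open they stand 13 mm farther back than shut.
Start: joints at [1.125, 0.527, 1.433, -0, 1.181, -0.178], TCP at [0.165, 0.603, 0.231] pointing down, gripper open.
Joint ranges: [-3.08, 3.08], [-0.75, 2.2], [0.22, 2.44], [-1.43, 4.57], [0, 2.65], [-2.85, 2.85]. Speed limits (rad/s): [2.79, 2.79, 3.14, 3.14, 3.14, 3.14].

INTERFACE

Orientations are given as a unit quaternion [x, y, z, w].
In Python, from station import sensors, cams, order, manip gives the robot as it stands.
- The arm moves only by the tool move_arm, never from a script. Its argument "targets" is a list of rows, each an object of numbers: "dx", "dy", "dz": the shift along the world's x, y, z normalised to -1 to 1, where 1 is 25 mm; "rx", "ry", "rz": the turn, a rotation vector about the world's x, y, z normalised to -1 to 1, where 1 is 30 degrees. A call has exactly 10 rows; each row shifts and turns the commanded pose from where the row before left it; what a row does not reach is not made up. A row lasts 1/8 s, in which the tool goes at most 62.5 mm and 10.7 degrees, less where a joint would pass 70% of its speed; a pose out of reach is approached as far as the arm can. A call with a number of a shift or a turn outside -1 to 1 is refused whole. A call with a gripper value outside its range is refused whole. "claw" is the opening in per cent of the stroke, from 0 (shut) to 100 (fully open), set as the call begins (left out, the last holds). The fingers move at their own pace and stop on an object; "newtons" is the grip in N (left out, the last holds). Time passes only in rows, so rows that do not move let the fingers close, or fill a call up. It gives the time, the measured TCP pose, the force, the opening and the grip force at its end, in the units of the state.
- sensors.sense(): the state, without advancing time (a new reading comes with each control period).
- cams.snapshot(name): name is "scene" or "top"; returns the picture (480x640x3 uint8, red, green, blue); there is no depth.
- cams.camera_model(name): a dict with "fx", "fy", "cx", "cy" (pixels), "extrinsics" (4x4, takes a point from world to camera coordinates). Camera axes: x right, y down, z forward; pixel columns grow to the right and rows downward; lengths in m; the calibration is good to about 2 mm. A picture is of the moment at which its call begins. camera_model takes no time and is no camera call.
- order.sign_off(): hands the job in; it is judged then, once.
The state is a dict: "t": time; "q": joint angles; "qd": joint speeds; "tau": joint torques, N m; "tcp_pos": TCP position; "tool_rot": TCP orientation; "force": force on the tool from outside, world axes, zero at the start; "ft_torque": the same for the moment, N m; "finger_gap": opening from 0.0 (shut) to 1.0 (fully open); "gripper_force": force on a finger pad.
Only numpy, scipy, OpenCV 4.12 (cv2) and the standard library are available. Lean on these libraries where they do the work, as an engineer would, in place of code of your own. Each camera call takes 0.05 s, during which the arm holds its last target. There are 200 camera calls.

## Working session

There is one attempt and no reset: what is moved stays moved. The work goes in short steps, Python scripts to look and compute and a tool call to move; the robot and the scene stay as the last step left them, time stands still between calls to the robot, and variables do not carry over. Pictures are saved under pics/ and viewed, at most 10 in all, crops included, and the job is handed in when it is done.

Besides the shell and the picture viewer there is one more tool, called in YAML: its name, and indented under it one key for each argument. move_arm: Moves the arm, as the interface text tells. Scaled input: -1 to 1 covers 25 mm each way for a shift and 30 degrees each way for a turn. Its arguments: {"type":"object","properties":{"targets":{"type":"array"},"claw":{"type":"number"},"newtons":{"type":"number"}},"required":["targets"]}

```bash
ls; mkdir -p pics; python3 - <<'E'
from station import sensors,cams,order,manip
import cv2,numpy as np
for n in("scene","top"):
    cv2.imwrite(f"pics/{n}0.png",cams.snapshot(n)[:,:,::-1]); m=cams.camera_model(n); print(n,m["fx"],m["fy"],m["cx"],m["cy"]); print(np.round(m["extrinsics"],4).tolist())
s=sensors.sense();print(s); print(manip.grasp_offset,[a for a in dir(manip) if a[0]!='_'])
E
```

```text
pics
scene 499.4571280655376 499.4571280655376 324.9053588600665 240.7938404023208
[[-0.4298, 0.9028, 0.0156, 0.2338], [0.5207, 0.2619, -0.8126, -0.2158], [-0.7376, -0.3412, -0.5827, 1.7379], [0.0, 0.0, 0.0, 1.0]]
top 593.7211098434987 593.7211098434987 321.1927167319216 241.21914253483027
[[0.0199, -0.9994, -0.0271, 0.035], [-0.9849, -0.015, -0.1724, 0.6115], [0.1719, 0.0302, -0.9847, 1.2758], [0.0, 0.0, 0.0, 1.0]]
{'t': 0.1, 'q': array([ 1.12450919e+00,  5.28393330e-01,  1.43379355e+00,  1.00472043e-05,
        1.18141858e+00, -1.78496426e-01]), 'qd': array([-0.0011182 , -0.00157668, -0.00215641,  0.00032319,  0.00084954,
        0.00017923]), 'tau': array([-2.11417068e-04, -4.43302989e+01, -1.78585660e+01, -2.30447849e-04,
        3.94264338e-03,  2.66910920e-07]), 'tcp_pos': array([0.16505369, 0.60212878, 0.23041296]), 'tool_rot': array([ 1.33497464e-01,  9.91048644e-01, -9.56266130e-04, -3.13724070e-04]), 'force': array([ 0.32513336, -0.50998575, -0.86945779]), 'ft_torque': array([0.0131015 , 0.03532824, 0.00801942]), 'gripper_force': 0.0, 'finger_gap': 1.0007743661511406}
0.0187 ['PlanningError', 'grasp_offset']
```

View pics/scene0.png

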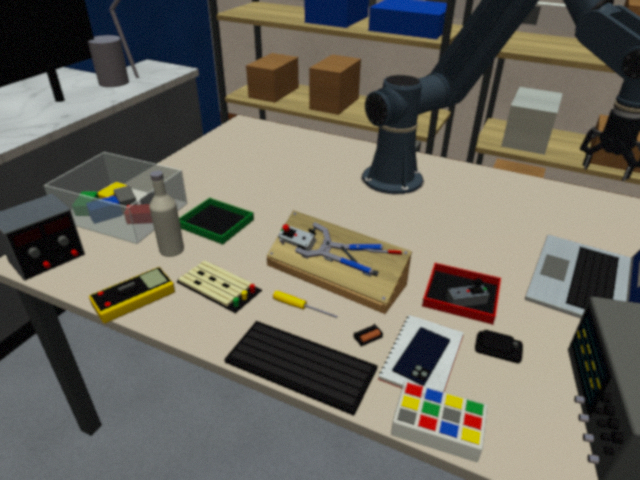

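View pics/top0.png

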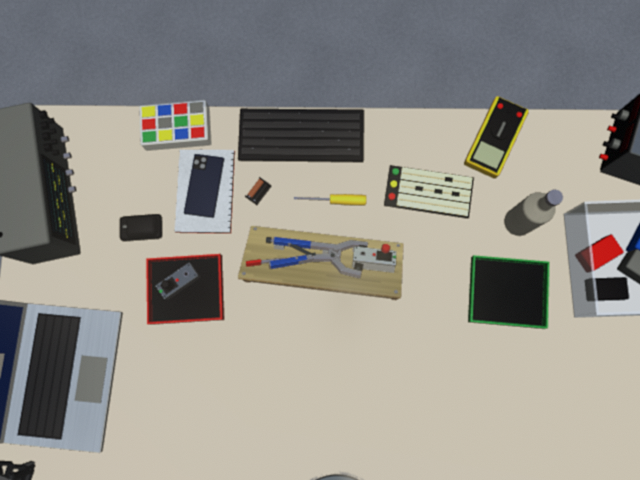

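```bash
python3 - <<'E'
import cv2
t=cv2.imread("pics/top0.png");s=cv2.imread("pics/scene0.png")
cv2.imwrite("pics/tc.png",cv2.resize(t[215:310,230:420],None,fx=4,fy=4,interpolation=cv2.INTER_CUBIC))
cv2.imwrite("pics/sc.png",cv2.resize(s[200:315,260:420],None,fx=5,fy=5,interpolation=cv2.INTER_CUBIC))
E
```

```text
(no output)
```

View pics/tc.png

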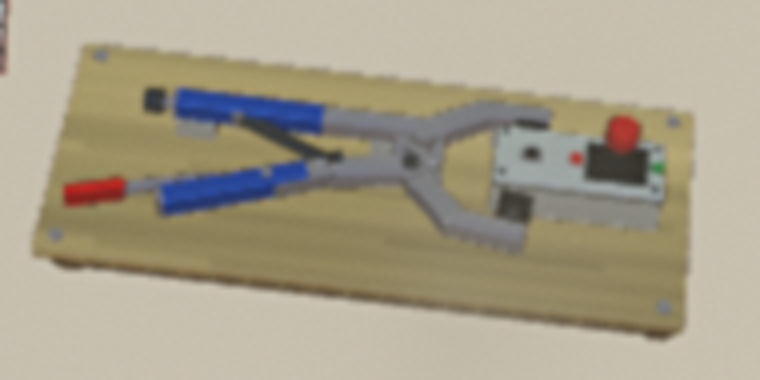

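View pics/sc.png

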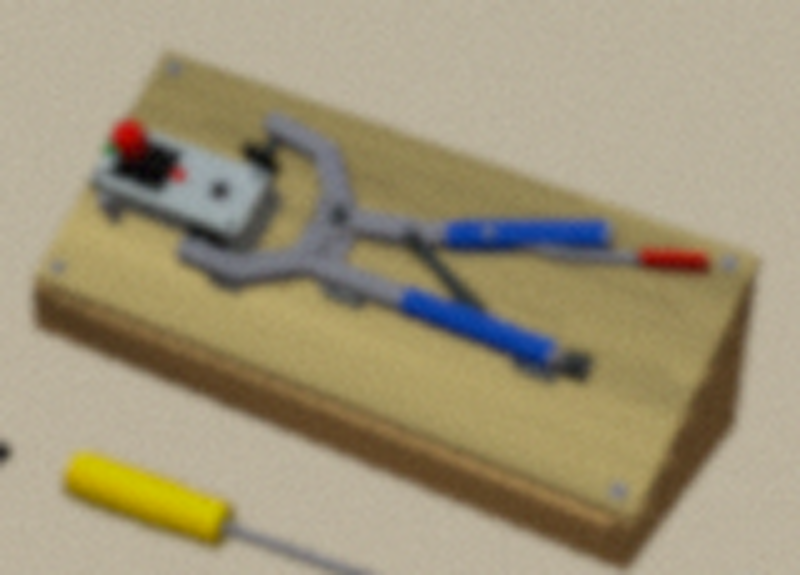

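```bash
cat > h.py <<'E'
import numpy as np
from scipy.optimize import least_squares
from scipy.spatial.transform import Rotation as R
M={"top":(593.721,321.193,241.219,np.array([[0.0199,-0.9994,-0.0271,0.035],[-0.9849,-0.015,-0.1724,0.6115],[0.1719,0.0302,-0.9847,1.2758]])),
"scene":(499.457,324.905,240.794,np.array([[-0.4298,0.9028,0.0156,0.2338],[0.5207,0.2619,-0.8126,-0.2158],[-0.7376,-0.3412,-0.5827,1.7379]]))}
def proj(n,p):
    f,cx,cy,E=M[n]; c=np.asarray(p)@E[:,:3].T+E[:,3]
    return np.stack([f*c[...,0]/c[...,2]+cx,f*c[...,1]/c[...,2]+cy],-1)
def tri(pt,ps): return least_squares(lambda p:np.r_[proj("top",p)-pt,proj("scene",p)-ps],[.6,0,.1]).x
def ray(n,px,z): return least_squares(lambda p:proj(n,np.r_[p,z])-px,[.6,0]).x
def T4(r,p): T=np.eye(4);T[:3,:3]=r;T[:3,3]=p;return T
def jig(X,Y,yaw): return T4(R.from_euler('z',yaw).as_matrix(),[X,Y,0])
# pliers in jig: x up slope
P_J=T4(R.from_euler('y',-30,degrees=True).as_matrix(),[0,.026,.0661])
E
cat > fit.py <<'E'
from h import *
tc=lambda u,v:np.array([u/4+230-.4,v/4+215-.4]); sc=lambda u,v:np.array([u/5+260-.4,v/5+200-.4])
top=np.array([tc(83,43),tc(693,112),tc(685,335),tc(33,256)])
scn=np.array([sc(630,515),sc(38,282),sc(168,50),sc(760,260)])
for a,b in zip(top,scn): print("tri",tri(a,b).round(4))
F=np.array([[-.062,-.201,0],[-.062,.149,0],[.086,.149,0],[.086,-.201,0]])
def pts(q,F):
    T=jig(*q)@P_J; return F@T[:3,:3].T+T[:3,3]
r=least_squares(lambda q:np.r_[(proj("top",pts(q,F))-top).ravel(),(proj("scene",pts(q,F))-scn).ravel()],[.6,0,np.pi])
print(r.x,r.fun.reshape(-1,2).round(1).tolist())
q=r.x;print("world corners",pts(q,F).round(3).tolist())
T=jig(*q)@P_J;I=np.linalg.inv(T)
pl=lambda p:(I@np.r_[p,1])[:3].round(4)
for n,a,b in [("knob",tc(623,132),sc(130,138)),("tailend",tc(65,195),sc(708,262)),("jawpivot",tc(411,160),sc(339,213)),("movend",tc(163,203),sc(607,230)),("scrknob end",tc(146,100),sc(590,366)),("redlamp",tc(577,158),sc(179,175))]:
    p=tri(a,b);print(n,p.round(4),pl(p),(proj("top",p)-a).round(1),(proj("scene",p)-b).round(1))
# tray rim corners top image, z=28mm
for px in [(472,257),(549,258),(547,327),(470,323)]: print("tray",ray("top",np.array(px),.028).round(4))
for px in [(216,198),(254,214),(221,240),(180,222)]: print("tray sc",ray("scene",np.array(px),.028).round(4))
np.save("q.npy",q)
E
python3 fit.py
```

```text
tri [0.6481 0.2074 0.0389]
tri [ 0.6132 -0.1374  0.0342]
tri [ 0.4821 -0.1264  0.1073]
tri [0.5181 0.2205 0.105 ]
[0.57577004 0.0399204  3.03975091] [[0.3, 0.6], [0.5, 1.0], [0.4, -1.0], [-0.7, -0.9], [1.1, 1.1], [-1.0, -1.0], [-0.1, -0.2], [0.5, -0.9]]
world corners [[0.647, 0.209, 0.035], [0.611, -0.14, 0.035], [0.484, -0.127, 0.109], [0.519, 0.222, 0.109]]
knob [ 0.587  -0.092   0.1233] [0.0073 0.1041 0.0618] [-0.  0.] [-0. -0.]
tailend [0.5493 0.2026 0.1188] [ 0.0634 -0.1852  0.0242] [ 0. -0.] [ 0. -0.]
jawpivot [0.5734 0.0195 0.1038] [ 0.0191 -0.0054  0.0325] [ 0.1 -0. ] [0.1 0. ]
movend [0.546  0.1503 0.1184] [ 0.0615 -0.1328  0.0248] [ 0.1 -0. ] [0.1 0. ]
scrknob end [0.6071 0.1663 0.0837] [-0.0071 -0.1549  0.0244] [-0.2  0.1] [-0.3 -0. ]
redlamp [ 0.5764 -0.0695  0.1008] [0.0072 0.0828 0.0359] [ 0.1 -0.1] [0.2 0. ]
tray [ 0.5843 -0.2946]
tray [ 0.5848 -0.4665]
tray [ 0.4309 -0.4551]
tray [ 0.4365 -0.2867]
tray sc [ 0.4207 -0.4359]
tray sc [ 0.4462 -0.2811]
tray sc [ 0.6004 -0.2912]
tray sc [ 0.5793 -0.4488]
```

```bash
cat >> h.py <<'E'
q=np.load("q.npy"); PT=jig(*q)@P_J
RT=PT[:3,:3]@np.array([[0,-1,0],[-1,0,0],[0,0,-1.]])  # tool x=-py, y=-px, z=-pz
def w(p): return PT[:3,:3]@(np.array(p)/1000)+PT[:3,3]
def inpl(p): return (PT[:3,:3].T@(p-PT[:3,3])*1000).round(1)
def go(p,Rt=RT,n=10):
    """units of one of n equal rows from the sensed pose to world point p"""
    from station import sensors
    s=sensors.sense(); R0=R.from_quat(s["tool_rot"]); rv=(R.from_matrix(Rt)*R0.inv()).as_rotvec()
    print("t",round(s["t"],2),"pl",inpl(s["tcp_pos"]),"gap",round(s["finger_gap"],3),"F",s["force"].round(1),"grip",s["gripper_force"])
    print("target",np.round(p,4),"per row",((p-s["tcp_pos"])/.025/n).round(3),(np.degrees(rv)/30/n).round(3))
E
python3 - <<'E'
from h import *
go(w([6,-80,110]),n=20)
print("unit pliers axes, world, per mm:",(PT[:3,:3]/25).T.round(4).tolist())
E
```

```text
t 0.1 pl [ 485.5 -543.5  -90.6] gap 1.001 F [ 0.3 -0.5 -0.9] grip 0.0
target [0.6308 0.0886 0.1644] per row [ 0.932 -1.027 -0.132] [-0.031  0.045 -0.131]
unit pliers axes, world, per mm: [[-0.0345, 0.0035, 0.02], [-0.0041, -0.0398, 0.0], [0.0199, -0.002, 0.0346]]
```

move_arm:
  targets:
    - {"dx": 0.93, "dy": -1, "rx": -0.031, "ry": 0.045, "rz": -0.131}
    - {"dx": 0.93, "dy": -1, "rx": -0.031, "ry": 0.045, "rz": -0.131}
    - {"dx": 0.93, "dy": -1, "rx": -0.031, "ry": 0.045, "rz": -0.131}
    - {"dx": 0.93, "dy": -1, "rx": -0.031, "ry": 0.045, "rz": -0.131}
    - {"dx": 0.93, "dy": -1, "rx": -0.031, "ry": 0.045, "rz": -0.131}
    - {"dx": 0.93, "dy": -1, "rx": -0.031, "ry": 0.045, "rz": -0.131}
    - {"dx": 0.93, "dy": -1, "rx": -0.031, "ry": 0.045, "rz": -0.131}
    - {"dx": 0.93, "dy": -1, "rx": -0.031, "ry": 0.045, "rz": -0.131}
    - {"dx": 0.93, "dy": -1, "rx": -0.031, "ry": 0.045, "rz": -0.131}
    - {"dx": 0.93, "dy": -1, "rx": -0.031, "ry": 0.045, "rz": -0.131}
  claw: 100
  newtons: 40

```text
schema error: expected keys dx, dy, dz, rx, ry, rz
```

move_arm:
  targets:
    - {"dx": 0.93, "dy": -1, "rx": -0.031, "ry": 0.045, "rz": -0.131}
    - {"dx": 0.93, "dy": -1, "rx": -0.031, "ry": 0.045, "rz": -0.131}
    - {"dx": 0.93, "dy": -1, "rx": -0.031, "ry": 0.045, "rz": -0.131}
    - {"dx": 0.93, "dy": -1, "rx": -0.031, "ry": 0.045, "rz": -0.131}
    - {"dx": 0.93, "dy": -1, "rx": -0.031, "ry": 0.045, "rz": -0.131}
    - {"dx": 0.93, "dy": -1, "rx": -0.031, "ry": 0.045, "rz": -0.131}
    - {"dx": 0.93, "dy": -1, "rx": -0.031, "ry": 0.045, "rz": -0.131}
    - {"dx": 0.93, "dy": -1, "rx": -0.031, "ry": 0.045, "rz": -0.131}
    - {"dx": 0.93, "dy": -1, "rx": -0.031, "ry": 0.045, "rz": -0.131}
    - {"dx": 0.93, "dy": -1, "rx": -0.031, "ry": 0.045, "rz": -0.131}

```text
schema error: expected keys dx, dy, dz, rx, ry, rz
```

```bash
python3 - <<'E'
from h import *
go(w([6,-80,4]))
E
```

```text
t 0.1 pl [ 485.5 -543.5  -90.6] gap 1.001 F [ 0.3 -0.5 -0.9] grip 0.0
target [0.5781 0.094  0.0726] per row [ 1.652 -2.033 -0.631] [-0.061  0.089 -0.262]
```

All six keys are needed in each row.

move_arm:
  targets:
    - {"dx": 0.93, "dy": -1, "dz": 0, "rx": -0.031, "ry": 0.045, "rz": -0.131}
    - {"dx": 0.93, "dy": -1, "dz": 0, "rx": -0.031, "ry": 0.045, "rz": -0.131}
    - {"dx": 0.93, "dy": -1, "dz": 0, "rx": -0.031, "ry": 0.045, "rz": -0.131}
    - {"dx": 0.93, "dy": -1, "dz": 0, "rx": -0.031, "ry": 0.045, "rz": -0.131}
    - {"dx": 0.93, "dy": -1, "dz": 0, "rx": -0.031, "ry": 0.045, "rz": -0.131}
    - {"dx": 0.93, "dy": -1, "dz": 0, "rx": -0.031, "ry": 0.045, "rz": -0.131}
    - {"dx": 0.93, "dy": -1, "dz": 0, "rx": -0.031, "ry": 0.045, "rz": -0.131}
    - {"dx": 0.93, "dy": -1, "dz": 0, "rx": -0.031, "ry": 0.045, "rz": -0.131}
    - {"dx": 0.93, "dy": -1, "dz": 0, "rx": -0.031, "ry": 0.045, "rz": -0.131}
    - {"dx": 0.93, "dy": -1, "dz": 0, "rx": -0.031, "ry": 0.045, "rz": -0.131}
  claw: 100
  newtons: 40

```text
t: 1.35
tcp_pos: [0.3983, 0.3517, 0.231]
tool_rot: [0.457, 0.878, -0.095, -0.104]
force: [0.2, 0.3, 0.1]
finger_gap: 1.0
gripper_force: 0.0
```

move_arm:
  targets:
    - {"dx": 0.93, "dy": -1, "dz": 0, "rx": -0.031, "ry": 0.045, "rz": -0.131}
    - {"dx": 0.93, "dy": -1, "dz": 0, "rx": -0.031, "ry": 0.045, "rz": -0.131}
    - {"dx": 0.93, "dy": -1, "dz": 0, "rx": -0.031, "ry": 0.045, "rz": -0.131}
    - {"dx": 0.93, "dy": -1, "dz": 0, "rx": -0.031, "ry": 0.045, "rz": -0.131}
    - {"dx": 0.93, "dy": -1, "dz": 0, "rx": -0.031, "ry": 0.045, "rz": -0.131}
    - {"dx": 0.93, "dy": -1, "dz": -0.2, "rx": -0.031, "ry": 0.045, "rz": -0.131}
    - {"dx": 0.93, "dy": -1, "dz": -0.4, "rx": -0.031, "ry": 0.045, "rz": -0.131}
    - {"dx": 0.93, "dy": -1, "dz": -0.4, "rx": -0.031, "ry": 0.045, "rz": -0.131}
    - {"dx": 0.93, "dy": -1, "dz": -0.4, "rx": -0.031, "ry": 0.045, "rz": -0.131}
    - {"dx": 0.93, "dy": -1, "dz": -0.4, "rx": -0.031, "ry": 0.045, "rz": -0.131}

```text
t: 2.6
tcp_pos: [0.6308, 0.1019, 0.1853]
tool_rot: [0.718, 0.645, -0.176, -0.193]
force: [0.3, 0.3, -0.1]
finger_gap: 1.001
gripper_force: 0.0
```

```bash
python3 - <<'E'
from h import *
go(w([6,-80,4]))
from station import sensors; print(sensors.sense()["q"].round(2))
E
```

```text
t 2.6 pl [ 17.7 -93.2 127.5] gap 1.001 F [ 0.3  0.3 -0.1] grip 0.0
target [0.5781 0.094  0.0726] per row [-0.211 -0.032 -0.451] [ 0.    -0.001  0.001]
[-0.03  0.84  1.04  0.04  1.79  0.07]
```

move_arm:
  targets:
    - {"dx": -0.156, "dy": -0.163, "dz": -0.555, "rx": 0, "ry": 0, "rz": 0}
    - {"dx": -0.156, "dy": -0.163, "dz": -0.555, "rx": 0, "ry": 0, "rz": 0}
    - {"dx": -0.156, "dy": -0.163, "dz": -0.555, "rx": 0, "ry": 0, "rz": 0}
    - {"dx": -0.273, "dy": 0.027, "dz": -0.475, "rx": 0, "ry": 0, "rz": 0}
    - {"dx": -0.273, "dy": 0.027, "dz": -0.475, "rx": 0, "ry": 0, "rz": 0}
    - {"dx": -0.273, "dy": 0.027, "dz": -0.475, "rx": 0, "ry": 0, "rz": 0}
    - {"dx": -0.273, "dy": 0.027, "dz": -0.475, "rx": 0, "ry": 0, "rz": 0}
    - {"dx": -0.273, "dy": 0.027, "dz": -0.475, "rx": 0, "ry": 0, "rz": 0}
    - {"dx": -0.273, "dy": 0.027, "dz": -0.475, "rx": 0, "ry": 0, "rz": 0}
    - {"dx": 0, "dy": 0, "dz": 0, "rx": 0, "ry": 0, "rz": 0}

```text
t: 3.85
tcp_pos: [0.5763, 0.0946, 0.0724]
tool_rot: [0.717, 0.646, -0.176, -0.194]
force: [-0.6, 0.0, -0.5]
finger_gap: 0.996
gripper_force: 0.0
```

```bash
python3 - <<'E'
from h import *
go(w([3,-80,4]))
from station import cams
import cv2
a=cams.snapshot("top")[200:320,220:420,::-1];b=cams.snapshot("scene")[190:320,280:440,::-1]
cv2.imwrite("pics/c1.png",np.vstack([cv2.resize(a,(480,288),interpolation=2),cv2.resize(b,(480,312)*1,interpolation=2)[:,:]])[:600])
E
```

```text
t 3.85 pl [  7.5 -80.5   2.9] gap 0.996 F [-0.6  0.  -0.5] grip 0.0
target [0.5807 0.0937 0.0711] per row [ 0.017 -0.004 -0.005] [ 0.    -0.001  0.   ]
```

View pics/c1.png

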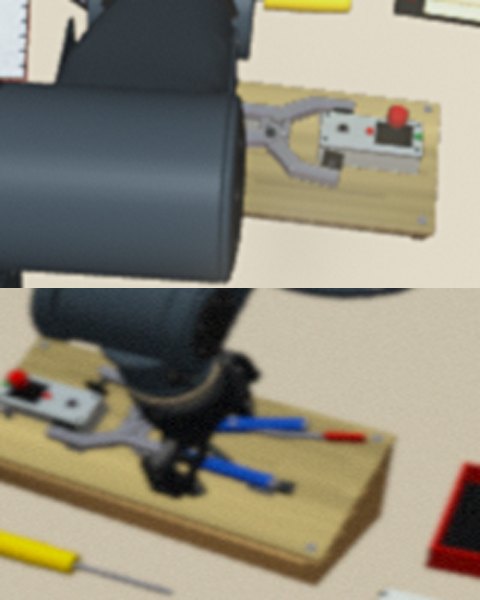

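move_arm:
  targets:
    - {"dx": 0, "dy": 0, "dz": 0, "rx": 0, "ry": 0, "rz": 0}
    - {"dx": 0, "dy": 0, "dz": 0, "rx": 0, "ry": 0, "rz": 0}
    - {"dx": 0, "dy": 0, "dz": 0, "rx": 0, "ry": 0, "rz": 0}
    - {"dx": 0, "dy": 0, "dz": 0, "rx": 0, "ry": 0, "rz": 0}
    - {"dx": 0.04, "dy": -0.004, "dz": -0.02, "rx": 0, "ry": 0, "rz": 0}
    - {"dx": 0.04, "dy": -0.004, "dz": -0.02, "rx": 0, "ry": 0, "rz": 0}
    - {"dx": 0.04, "dy": -0.004, "dz": -0.01, "rx": 0, "ry": 0, "rz": 0}
    - {"dx": 0.04, "dy": -0.004, "dz": -0.01, "rx": 0, "ry": 0, "rz": 0}
    - {"dx": 0, "dy": 0, "dz": 0, "rx": 0, "ry": 0, "rz": 0}
    - {"dx": 0, "dy": 0, "dz": 0, "rx": 0, "ry": 0, "rz": 0}
  claw: 58

```text
t: 5.2
tcp_pos: [0.5816, 0.0943, 0.0715]
tool_rot: [0.717, 0.646, -0.175, -0.193]
force: [-2.5, 0.9, 0.4]
finger_gap: 0.58
gripper_force: 0.8
```

move_arm:
  targets:
    - {"dx": 0, "dy": 0, "dz": 0, "rx": 0, "ry": 0, "rz": 0}
    - {"dx": 0, "dy": 0, "dz": 0, "rx": 0, "ry": 0, "rz": 0}
    - {"dx": 0, "dy": 0, "dz": 0, "rx": 0, "ry": 0, "rz": 0}
    - {"dx": 0, "dy": 0, "dz": 0, "rx": 0, "ry": 0, "rz": 0}
    - {"dx": 0, "dy": 0, "dz": 0, "rx": 0, "ry": 0, "rz": 0}
    - {"dx": 0, "dy": 0, "dz": 0, "rx": 0, "ry": 0, "rz": 0}
    - {"dx": 0, "dy": 0, "dz": 0, "rx": 0, "ry": 0, "rz": 0}
    - {"dx": 0, "dy": 0, "dz": 0, "rx": 0, "ry": 0, "rz": 0}
    - {"dx": 0, "dy": 0, "dz": 0, "rx": 0, "ry": 0, "rz": 0}
    - {"dx": 0, "dy": 0, "dz": 0, "rx": 0, "ry": 0, "rz": 0}
  claw: 25

```text
t: 6.45
tcp_pos: [0.5869, 0.0935, 0.07]
tool_rot: [0.719, 0.647, -0.17, -0.188]
force: [8.2, 1.3, -6.6]
finger_gap: 0.272
gripper_force: 39.4
```

```bash
python3 - <<'E'
from h import *
go(w([4,-80,4]))
E
```

```text
t 6.45 pl [ -2.9 -80.5   6.2] gap 0.272 F [ 8.2  1.3 -6.6] grip 39.412703393027186
target [0.5798 0.0938 0.0716] per row [-0.028  0.001  0.006] [0.001 0.002 0.001]
```

```bash
python3 - <<'E'
from station import cams
import cv2
b=cams.snapshot("scene")[215:310,300:420,::-1]
cv2.imwrite("pics/c2.png",cv2.resize(b,None,fx=6,fy=6,interpolation=2))
E
```

```text
(no output)
```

View pics/c2.png

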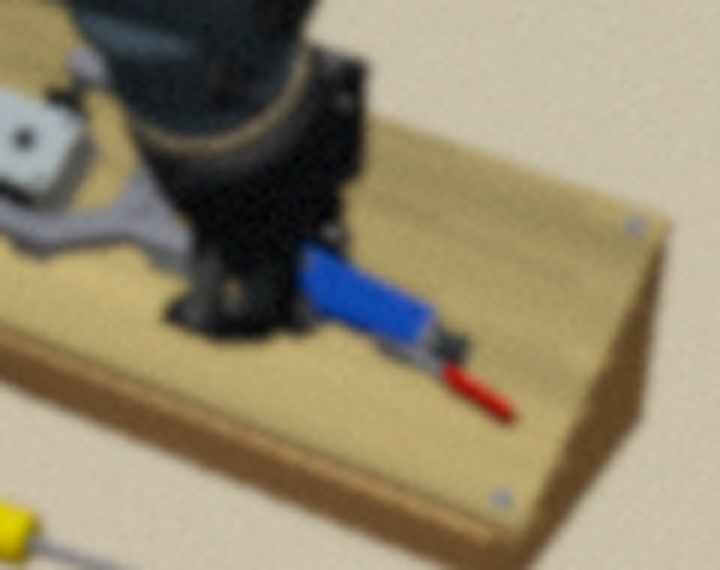

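```bash
python3 - <<'E'
from h import *
for n,p in dict(tail_locked=[7,-174,20],screw=[-8,-150,20],fixgrip=[-8,-80,20],movgrip=[16,-80,20],movend=[12,-138,20]).items(): print(n,((proj("scene",w(p))-[300,215])*6).round())
print("red at", [ (u,v,) for u,v in [(480,395)]])
from scipy.optimize import fsolve
f=lambda xy,t:proj("scene",w([xy[0],xy[1],20]))-np.array(t)/6-[300,215]
for n,t in dict(tailmid=(480,393),tailend=(515,417),dark=(455,345),blueend=(430,320)).items(): print(n,fsolve(f,[0,-150],args=(t,)).round(1))
E
```

```text
tail_locked [524. 337.]
screw [454. 349.]
fixgrip [299. 290.]
movgrip [325. 241.]
movend [448. 296.]
red at [(480, 395)]
tailmid [ -21.2 -167.9]
tailend [ -25.2 -185. ]
dark [  -6.2 -149.8]
blueend [-1.000e-01 -1.358e+02]
```

move_arm:
  targets:
    - {"dx": 0, "dy": 0, "dz": 0, "rx": 0, "ry": 0, "rz": 0}
    - {"dx": 0, "dy": 0, "dz": 0, "rx": 0, "ry": 0, "rz": 0}
    - {"dx": 0, "dy": 0, "dz": 0, "rx": 0, "ry": 0, "rz": 0}
    - {"dx": 0, "dy": 0, "dz": 0, "rx": 0, "ry": 0, "rz": 0}
    - {"dx": 0, "dy": 0, "dz": 0, "rx": 0, "ry": 0, "rz": 0}
    - {"dx": 0, "dy": 0, "dz": 0, "rx": 0, "ry": 0, "rz": 0}
    - {"dx": 0, "dy": 0, "dz": 0, "rx": 0, "ry": 0, "rz": 0}
    - {"dx": 0, "dy": 0, "dz": 0, "rx": 0, "ry": 0, "rz": 0}
    - {"dx": 0, "dy": 0, "dz": 0, "rx": 0, "ry": 0, "rz": 0}
    - {"dx": 0, "dy": 0, "dz": 0, "rx": 0, "ry": 0, "rz": 0}
  claw: 90

```text
t: 7.75
tcp_pos: [0.5817, 0.0941, 0.0719]
tool_rot: [0.717, 0.646, -0.175, -0.193]
force: [0.4, -0.2, 0.3]
finger_gap: 0.9
gripper_force: 0.0
```

```bash
python3 - <<'E'
from h import *
go(w([4,-80,4]))
from station import cams
import cv2
a=cams.snapshot("top")[210:310,310:420,::-1]
b=cams.snapshot("scene")[200:310,270:420,::-1]
cv2.imwrite("pics/c3.png",np.hstack([cv2.resize(a,(352,320),interpolation=2),cv2.resize(b,(436,320),interpolation=2)]))
E
```

```text
t 7.75 pl [  2.6 -80.5   5.2] gap 0.9 F [ 0.4 -0.2  0.3] grip 0.0
target [0.5798 0.0938 0.0716] per row [-0.008 -0.001 -0.001] [ 0.    -0.001  0.   ]
```

View pics/c3.png

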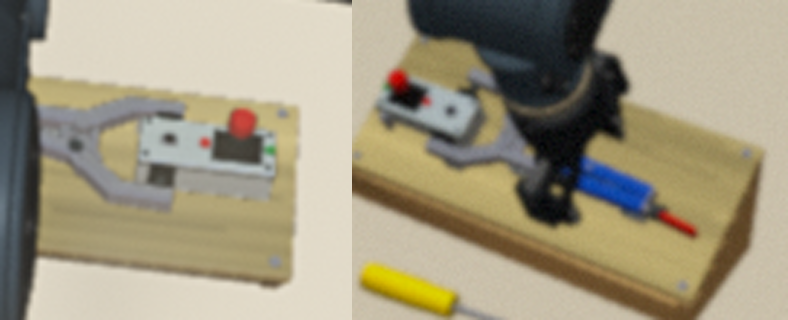

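```bash
python3 - <<'E'
from h import *
from scipy.optimize import fsolve
def inv(n,t,z): return fsolve(lambda xy:proj(n,w([xy[0],xy[1],z]))-np.array(t),[0,-100]).round(1)
S=lambda u,v:(270+(u-352)/2.907-.35,200+v/2.909-.35)
Tp=lambda u,v:(310+u/3.2-.35,210+v/3.2-.35)
print("tail ends",inv("scene",S(660,208),20),inv("scene",S(695,234),20))
for nm,t in dict(c1=(140,118),c2=(276,145),c3=(274,178),c4=(138,157),red=(206,142),lampg=(271,150)).items(): print(nm,inv("top",Tp(*t),31))
for nm,t in dict(red=(427,101),screwhole=(450,111)).items(): print("sc",nm,inv("scene",S(*t),31))
t4=lambda u,v:(u/4+230-.4,v/4+215-.4)
for nm,t in dict(c1=(497,125),c2=(666,155),c3=(664,198),c4=(494,183),red=(577,158),lampg=(657,168)).items(): print("before",nm,inv("top",t4(*t),31))
for nm,t in dict(padup=(513,205),padlow=(533,124)).items(): print("before",nm,inv("top",t4(*t),20))
for nm,t in dict(padup=(160,176),jawtip=(172,190),padlow=(170,108)).items(): print(nm,inv("top",Tp(*t),20))
E
```

```text
tail ends [  -3.3 -147.8] [ -13.5 -184.2]
c1 [-11.   37.3]
c2 [ -1.3 130.3]
c3 [ 27. 130.]
c4 [22.7 38.8]
red [ 3.2 83.2]
lampg [  3.5 127.1]
sc red [ 9.5 86.2]
sc screwhole [ 8.2 61.1]
before c1 [-13.1  38.1]
before c2 [ -5.8 130.5]
before c3 [ 23.8 130.6]
before c4 [27.1 39.9]
before red [ 3.4 82.8]
before lampg [  3.9 126. ]
before padup [31.8 51.4]
before padlow [-25.8  57.8]
padup [28.  54.9]
jawtip [38.5 63.8]
padlow [-32.1  57.2]
```

move_arm:
  targets:
    - {"dx": 0.25, "dy": -0.025, "dz": 0.433, "rx": 0, "ry": 0, "rz": 0}
    - {"dx": 0.5, "dy": -0.05, "dz": 0.865, "rx": 0, "ry": 0, "rz": 0}
    - {"dx": 0.5, "dy": -0.05, "dz": 0.865, "rx": 0, "ry": 0, "rz": 0}
    - {"dx": 0.5, "dy": -0.05, "dz": 0.865, "rx": 0, "ry": 0, "rz": 0}
    - {"dx": -0.1, "dy": -1, "dz": 0, "rx": 0, "ry": 0, "rz": 0}
    - {"dx": -0.1, "dy": -1, "dz": 0, "rx": 0, "ry": 0, "rz": 0}
    - {"dx": -0.1, "dy": -1, "dz": 0, "rx": 0, "ry": 0, "rz": 0}
    - {"dx": -0.1, "dy": -1, "dz": 0, "rx": 0, "ry": 0, "rz": 0}
    - {"dx": -0.1, "dy": -1, "dz": 0, "rx": 0, "ry": 0, "rz": 0}
    - {"dx": -0.1, "dy": -1, "dz": 0, "rx": 0, "ry": 0, "rz": 0}
  claw: 90

```text
t: 9.1
tcp_pos: [0.6101, -0.0621, 0.1475]
tool_rot: [0.717, 0.646, -0.175, -0.193]
force: [-0.5, -0.5, -1.4]
finger_gap: 0.898
gripper_force: 0.0
```

```bash
python3 - <<'E'
from h import *
go(w([8,78,90]))
from station import cams
import cv2
a=cams.snapshot("top")[210:310,230:330,::-1]
b=cams.snapshot("scene")[200:310,310:420,::-1]
cv2.imwrite("pics/c4.png",np.hstack([cv2.resize(a,(400,400),interpolation=2),cv2.resize(b,(400,400),interpolation=2)]))
E
```

```text
t 9.1 pl [ 2.1 72.  92.8] gap 0.898 F [-0.5 -0.5 -1.4] grip 0.0
target [ 0.6031 -0.0674  0.148 ] per row [-0.028 -0.021  0.002] [ 0.    -0.001  0.   ]
```

View pics/c4.png

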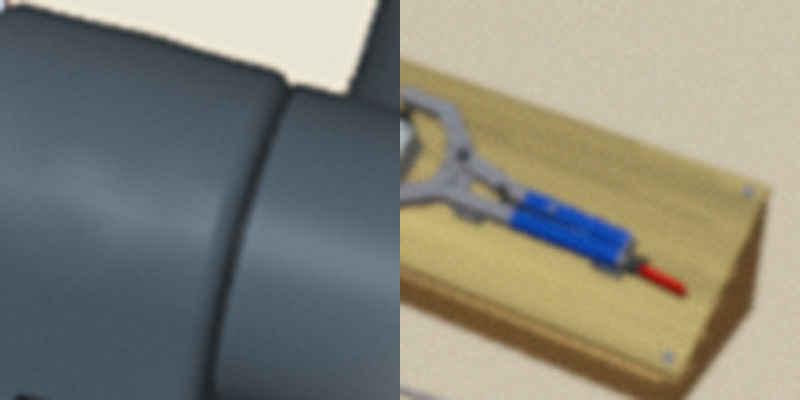

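```bash
python3 - <<'E'
from h import *
from scipy.optimize import fsolve
S=lambda u,v:np.array((310+(u-400)/3.636-.4,200+v/3.636-.4))
inv=lambda t,z:fsolve(lambda xy:proj("scene",w([xy[0],xy[1],z]))-t,[0,-100]).round(1)
for n,t in dict(tail0=(640,268),tail1=(685,291),movstart=(528,197),movend=(630,240),fixstart=(515,220),fixend=(618,258),screw=(637,260),pivot=(463,156)).items(): print(n,inv(S(*t),24))
E
```

```text
tail0 [  -9.7 -151.6]
tail1 [ -13.4 -185.7]
movstart [  9.3 -57.9]
movend [   6.  -136.7]
fixstart [ -9.3 -57.4]
fixend [  -8.6 -134.9]
screw [  -5.3 -147.3]
pivot [20.9 -0.3]
```

```bash
python3 - <<'E'
import cv2,numpy as np
from h import *
T0=cv2.imread("pics/top0.png");S0=cv2.imread("pics/scene0.png");c=cv2.imread("pics/c3.png")
a=cv2.resize(T0[210:310,310:420],(352,320),interpolation=2);b=cv2.resize(S0[200:310,270:420],(436,320),interpolation=2)
A=c[:,:352];B=c[:,352:]
def cen(I,box,kind):
    x0,y0,x1,y1=box;J=I[y0:y1,x0:x1].astype(float);bl,g,r=J[...,0],J[...,1],J[...,2]
    wt=np.clip((r-np.maximum(g,bl)-60) if kind=="r" else (g-np.maximum(r,bl)-25),0,None)
    yy,xx=np.mgrid[y0:y1,x0:x1];return (np.array([(wt*xx).sum(),(wt*yy).sum()])/max(wt.sum(),1e-9)).round(1),wt.sum().round()
for nm,bx,k in [("knob",(220,100,270,140),"r"),("lamp",(192,130,219,155),"r"),("green",(255,135,290,170),"g")]: print("top",nm,cen(a,bx,k),cen(A,bx,k),"/3.2")
for nm,bx,k in [("knob",(25,60,66,100),"r"),("lamp",(66,85,90,112),"r"),("green",(15,70,60,105),"g")]: print("scene",nm,cen(b,bx,k),cen(B,bx,k),"/2.907")
# optical shift of textured patches
g=lambda I:cv2.cvtColor(I,cv2.COLOR_BGR2GRAY).astype(np.float32)
for nm,I,J,bx in [("top box",a,A,(130,105,290,205)),("top boxL",a,A,(130,105,195,205)),("top boxR",a,A,(200,95,290,205)),("top jig corner",a,A,(240,240,330,300)),("top lowjaw",a,A,(95,95,190,125)),("top upjaw",a,A,(90,165,178,215)),("sc box",b,B,(20,60,130,150)),("sc uppad",b,B,(90,65,140,105))]:
    x0,y0,x1,y1=bx; t=g(I)[y0:y1,x0:x1]; R_=g(J)[y0-15:y1+15,x0-15:x1+15]; m=cv2.matchTemplate(R_,t,cv2.TM_CCOEFF_NORMED);_,v,_,l=cv2.minMaxLoc(m);print(nm,"shift",np.array(l)-15,round(v,3))
cv2.imwrite("pics/cmp.png",cv2.resize(np.vstack([np.hstack([a[80:230,80:300],A[80:230,80:300]]),np.hstack([b[50:180,0:220],B[50:180,0:220]])]),None,fx=1.8,fy=1.8,interpolation=2))
E
```

```text
top knob (array([242.6, 120.5]), np.float64(20597.0)) (array([242.5, 120.8]), np.float64(28266.0)) /3.2
top lamp (array([204.9, 142. ]), np.float64(1163.0)) (array([204.8, 142. ]), np.float64(1776.0)) /3.2
top green (array([270. , 149.5]), np.float64(1307.0)) (array([269.9, 149.6]), np.float64(1787.0)) /3.2
scene knob (array([45.2, 78.5]), np.float64(16165.0)) (array([45.3, 78.5]), np.float64(19233.0)) /2.907
scene lamp (array([ 73.9, 101.1]), np.float64(303.0)) (array([ 73.9, 101. ]), np.float64(465.0)) /2.907
scene green (array([34. , 87.8]), np.float64(21.0)) (array([33.5, 87.5]), np.float64(11.0)) /2.907
top box shift [1 0] 0.953
top boxL shift [ 2 -1] 0.891
top boxR shift [0 0] 0.999
top jig corner shift [0 0] 1.0
top lowjaw shift [0 0] 0.998
top upjaw shift [ 6 -4] 0.935
sc box shift [0 0] 0.984
sc uppad shift [-5  0] 0.92
```

View pics/cmp.png

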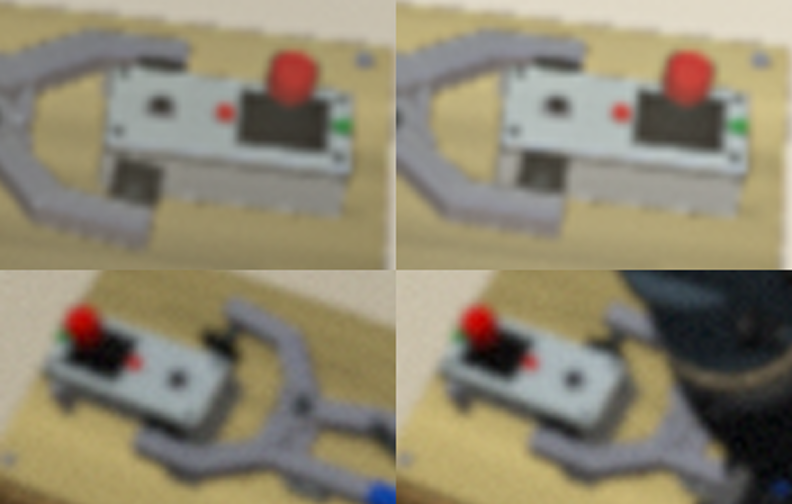

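move_arm:
  targets:
    - {"dx": -0.07, "dy": -0.05, "dz": 0.03, "rx": 0, "ry": 0, "rz": 0}
    - {"dx": -0.07, "dy": -0.05, "dz": 0.03, "rx": 0, "ry": 0, "rz": 0}
    - {"dx": -0.07, "dy": -0.05, "dz": 0, "rx": 0, "ry": 0, "rz": 0}
    - {"dx": -0.07, "dy": -0.05, "dz": 0, "rx": 0, "ry": 0, "rz": 0}
    - {"dx": 0, "dy": 0, "dz": 0, "rx": 0, "ry": 0, "rz": 0}
    - {"dx": -0.234, "dy": 0.024, "dz": -0.407, "rx": 0, "ry": 0, "rz": 0}
    - {"dx": -0.234, "dy": 0.024, "dz": -0.407, "rx": 0, "ry": 0, "rz": 0}
    - {"dx": -0.234, "dy": 0.024, "dz": -0.407, "rx": 0, "ry": 0, "rz": 0}
    - {"dx": -0.234, "dy": 0.024, "dz": -0.407, "rx": 0, "ry": 0, "rz": 0}
    - {"dx": 0, "dy": 0, "dz": 0, "rx": 0, "ry": 0, "rz": 0}
  claw: 0

```text
t: 10.45
tcp_pos: [0.5788, -0.0625, 0.1074]
tool_rot: [0.717, 0.646, -0.176, -0.194]
force: [-0.9, 0.4, 0.3]
finger_gap: -0.002
gripper_force: 0.0
```

```bash
cat > red.py <<'E'
import cv2
from h import *
from station import cams
def red(n,I,exp,r=14):
    u,v=exp.astype(int);y0,x0=v-r,u-r;J=I[y0:v+r,x0:u+r].astype(float);R_,g,b=J[...,0],J[...,1],J[...,2]
    wt=np.clip(R_-np.maximum(g,b)-50,0,None);yy,xx=np.mgrid[y0:v+r,x0:u+r];return np.array([(wt*xx).sum(),(wt*yy).sum()])/max(wt.sum(),1e-9),wt.sum()
E
python3 - <<'E'
from red import *
go(w([8,86,46]))
I=cams.snapshot("scene");e=proj("scene",w([-3,-170,20]));c,s=red("scene",I,e);print(e,c,s)
from scipy.optimize import fsolve
print(fsolve(lambda xy:proj("scene",w([xy[0],xy[1],22]))-c,[0,-170]))
E
```

```text
t 10.45 pl [ 9.  75.6 42.4] gap -0.002 F [-0.9  0.4  0.3] grip 0.0
target [ 0.5804 -0.0731  0.1099] per row [ 0.006 -0.042  0.01 ] [ 0.    -0.001  0.   ]
[384.05562342 274.23044931] [381.56070288 276.18769968] 2504.0
[ -10.45832238 -167.26472075]
```

move_arm:
  targets:
    - {"dx": 0.05, "dy": -0.12, "dz": 0.1, "rx": 0, "ry": 0, "rz": 0}
    - {"dx": -0.012, "dy": -0.12, "dz": 0, "rx": 0, "ry": 0, "rz": 0}
    - {"dx": -0.012, "dy": -0.12, "dz": 0, "rx": 0, "ry": 0, "rz": 0}
    - {"dx": -0.012, "dy": -0.12, "dz": 0, "rx": 0, "ry": 0, "rz": 0}
    - {"dx": -0.012, "dy": -0.12, "dz": 0, "rx": 0, "ry": 0, "rz": 0}
    - {"dx": -0.012, "dy": -0.12, "dz": 0, "rx": 0, "ry": 0, "rz": 0}
    - {"dx": 0, "dy": 0, "dz": 0, "rx": 0, "ry": 0, "rz": 0}
    - {"dx": 0, "dy": 0, "dz": 0, "rx": 0, "ry": 0, "rz": 0}
    - {"dx": 0, "dy": 0, "dz": 0, "rx": 0, "ry": 0, "rz": 0}
    - {"dx": 0, "dy": 0, "dz": 0, "rx": 0, "ry": 0, "rz": 0}

```text
t: 11.75
tcp_pos: [0.5799, -0.0807, 0.1109]
tool_rot: [0.717, 0.646, -0.175, -0.193]
force: [1.8, 4.2, 2.8]
finger_gap: -0.005
gripper_force: 1.9
```

```bash
python3 - <<'E'
from red import *
go(w([8,97,46]))
E
```

```text
t 11.75 pl [ 8.2 93.5 47. ] gap -0.005 F [1.8 4.2 2.8] grip 1.8623088460299186
target [ 0.5793 -0.0841  0.1099] per row [-0.003 -0.014 -0.004] [ 0.    -0.001  0.   ]
```

move_arm:
  targets:
    - {"dx": -0.006, "dy": -0.06, "dz": 0, "rx": 0, "ry": 0, "rz": 0}
    - {"dx": -0.006, "dy": -0.06, "dz": 0, "rx": 0, "ry": 0, "rz": 0}
    - {"dx": 0, "dy": 0, "dz": 0, "rx": 0, "ry": 0, "rz": 0}
    - {"dx": 0, "dy": 0, "dz": 0, "rx": 0, "ry": 0, "rz": 0}
    - {"dx": 0, "dy": 0, "dz": 0, "rx": 0, "ry": 0, "rz": 0}
    - {"dx": 0, "dy": 0, "dz": 0, "rx": 0, "ry": 0, "rz": 0}
    - {"dx": 0, "dy": 0, "dz": 0, "rx": 0, "ry": 0, "rz": 0}
    - {"dx": 0, "dy": 0, "dz": 0, "rx": 0, "ry": 0, "rz": 0}
    - {"dx": 0, "dy": 0, "dz": 0, "rx": 0, "ry": 0, "rz": 0}
    - {"dx": 0, "dy": 0, "dz": 0, "rx": 0, "ry": 0, "rz": 0}

```text
t: 13.0
tcp_pos: [0.5796, -0.0836, 0.1109]
tool_rot: [0.717, 0.646, -0.175, -0.193]
force: [2.1, 5.1, 3.2]
finger_gap: -0.004
gripper_force: 2.5
```

```bash
python3 - <<'E'
from red import *
go(w([8,97,46]))
for n in("top","scene"):
    I=cams.snapshot(n); e=proj(n,w([8,116,55])); print(n,e,red(n,I,e,9), "before",red(n,cv2.imread(f"pics/{n}0.png")[:,:,::-1],proj(n,w([8,106,58])),9))
print(proj("scene",w([8,106,57])),proj("scene",w([8,117.7,54.7])))
E
```

```text
t 13.0 pl [ 8.3 96.4 47. ] gap -0.004 F [2.1 5.1 3.2] grip 2.4661706761980895
target [ 0.5793 -0.0841  0.1099] per row [-0.001 -0.002 -0.004] [ 0.    -0.001  0.   ]
top [390.5260285  250.54514452] (array([0., 0.]), np.float64(0.0)) before (array([385.43572816, 247.39145631]), np.float64(2575.0))
scene [282.6907488  226.84722691] (array([0., 0.]), np.float64(0.0)) before (array([285.27504394, 226.67794376]), np.float64(2276.0))
[285.66374895 227.65576987] [282.18305359 226.70296573]
```

move_arm:
  targets:
    - {"dx": -0.006, "dy": -0.06, "dz": 0, "rx": 0, "ry": 0, "rz": 0}
    - {"dx": -0.004, "dy": -0.04, "dz": 0, "rx": 0, "ry": 0, "rz": 0}
    - {"dx": 0, "dy": 0, "dz": 0, "rx": 0, "ry": 0, "rz": 0}
    - {"dx": 0, "dy": 0, "dz": 0, "rx": 0, "ry": 0, "rz": 0}
    - {"dx": 0, "dy": 0, "dz": 0, "rx": 0, "ry": 0, "rz": 0}
    - {"dx": 0, "dy": 0, "dz": 0, "rx": 0, "ry": 0, "rz": 0}
    - {"dx": 0, "dy": 0, "dz": 0, "rx": 0, "ry": 0, "rz": 0}
    - {"dx": 0, "dy": 0, "dz": 0, "rx": 0, "ry": 0, "rz": 0}
    - {"dx": 0, "dy": 0, "dz": 0, "rx": 0, "ry": 0, "rz": 0}
    - {"dx": 0, "dy": 0, "dz": 0, "rx": 0, "ry": 0, "rz": 0}

```text
t: 14.35
tcp_pos: [0.5795, -0.0839, 0.111]
tool_rot: [0.717, 0.646, -0.173, -0.194]
force: [4.5, 8.7, 2.5]
finger_gap: 0.003
gripper_force: 4.8
```

move_arm:
  targets:
    - {"dx": 0.02, "dy": 0.2, "dz": 0, "rx": 0, "ry": 0, "rz": 0}
    - {"dx": 0.02, "dy": 0.2, "dz": 0, "rx": 0, "ry": 0, "rz": 0}
    - {"dx": 0.02, "dy": 0.2, "dz": 0, "rx": 0, "ry": 0, "rz": 0}
    - {"dx": 0.02, "dy": 0.2, "dz": 0, "rx": 0, "ry": 0, "rz": 0}
    - {"dx": 0.4, "dy": -0.04, "dz": 0.69, "rx": 0, "ry": 0, "rz": 0}
    - {"dx": 0.4, "dy": -0.04, "dz": 0.69, "rx": 0, "ry": 0, "rz": 0}
    - {"dx": 0.4, "dy": -0.04, "dz": 0.69, "rx": 0, "ry": 0, "rz": 0}
    - {"dx": 0.1, "dy": 1, "dz": 0, "rx": 0, "ry": 0, "rz": 0}
    - {"dx": 0.1, "dy": 1, "dz": 0, "rx": 0, "ry": 0, "rz": 0}
    - {"dx": 0.1, "dy": 1, "dz": 0, "rx": 0, "ry": 0, "rz": 0}

```text
t: 15.6
tcp_pos: [0.6178, 0.0082, 0.1618]
tool_rot: [0.717, 0.647, -0.176, -0.194]
force: [-0.8, 0.8, 0.4]
finger_gap: -0.004
gripper_force: 0.0
```

```bash
python3 - <<'E'
from red import *
go(w([-40,-176,80]))
for n in("top","scene"):
    I=cams.snapshot(n); e=proj(n,w([8,106,58])); print(n,red(n,I,e,9), "before",red(n,cv2.imread(f"pics/{n}0.png")[:,:,::-1],e,9))
    e=proj(n,w([-10,-168,20])); print("tail",e,red(n,I,e))
E
```

```text
t 15.6 pl [  8.9   1.2 105.4] gap -0.004 F [-0.8  0.8  0.4] grip 0.0
target [0.6653 0.1816 0.1154] per row [ 0.19   0.693 -0.186] [ 0.    -0.001  0.   ]
top (array([385.4365942 , 247.54684265]), np.float64(3864.0)) before (array([385.43572816, 247.39145631]), np.float64(2575.0))
tail [260.3116959  239.27414146] (array([262.26551227, 236.27994228]), np.float64(1386.0))
scene (array([285.27961381, 226.67062755]), np.float64(2693.0)) before (array([285.27504394, 226.67794376]), np.float64(2276.0))
tail [382.04864255 276.46475093] (array([381.61513292, 276.19713701]), np.float64(2445.0))
```

move_arm:
  targets:
    - {"dx": 0.2, "dy": 0.87, "dz": -0.32, "rx": 0, "ry": 0, "rz": 0}
    - {"dx": 0.2, "dy": 0.87, "dz": -0.32, "rx": 0, "ry": 0, "rz": 0}
    - {"dx": 0.2, "dy": 0.87, "dz": -0.32, "rx": 0, "ry": 0, "rz": 0}
    - {"dx": 0.2, "dy": 0.87, "dz": -0.32, "rx": 0, "ry": 0, "rz": 0}
    - {"dx": 0.2, "dy": 0.87, "dz": -0.32, "rx": 0, "ry": 0, "rz": 0}
    - {"dx": 0.2, "dy": 0.87, "dz": -0.32, "rx": 0, "ry": 0, "rz": 0}
    - {"dx": 0.2, "dy": 0.87, "dz": -0.32, "rx": 0, "ry": 0, "rz": 0}
    - {"dx": 0.2, "dy": 0.87, "dz": -0.32, "rx": 0, "ry": 0, "rz": 0}
    - {"dx": -0.27, "dy": 0.03, "dz": -0.47, "rx": 0, "ry": 0, "rz": 0}
    - {"dx": 0, "dy": 0, "dz": 0, "rx": 0, "ry": 0, "rz": 0}

```text
t: 16.95
tcp_pos: [0.6502, 0.1801, 0.0854]
tool_rot: [0.717, 0.646, -0.177, -0.194]
force: [-0.6, -0.6, -0.4]
finger_gap: 0.0
gripper_force: 0.0
```

```bash
python3 - <<'E'
from red import *
go(w([-43,-176,6]),n=5)
E
```

```text
t 16.95 pl [ -42.1 -173.    46.7] gap 0.0 F [-0.6 -0.6 -0.4] grip 0.0
target [0.6311 0.1851 0.0498] per row [-0.153  0.04  -0.285] [ 0.001 -0.003  0.   ]
```

move_arm:
  targets:
    - {"dx": -0.15, "dy": 0.04, "dz": -0.28, "rx": 0, "ry": 0, "rz": 0}
    - {"dx": -0.15, "dy": 0.04, "dz": -0.28, "rx": 0, "ry": 0, "rz": 0}
    - {"dx": -0.15, "dy": 0.04, "dz": -0.28, "rx": 0, "ry": 0, "rz": 0}
    - {"dx": -0.15, "dy": 0.04, "dz": -0.28, "rx": 0, "ry": 0, "rz": 0}
    - {"dx": -0.15, "dy": 0.04, "dz": -0.28, "rx": 0, "ry": 0, "rz": 0}
    - {"dx": -0.1, "dy": 0.01, "dz": 0.06, "rx": 0, "ry": 0, "rz": 0}
    - {"dx": -0.1, "dy": 0.01, "dz": 0.06, "rx": 0, "ry": 0, "rz": 0}
    - {"dx": -0.1, "dy": 0.01, "dz": 0.06, "rx": 0, "ry": 0, "rz": 0}
    - {"dx": -0.1, "dy": 0.01, "dz": 0.06, "rx": 0, "ry": 0, "rz": 0}
    - {"dx": 0, "dy": 0, "dz": 0, "rx": 0, "ry": 0, "rz": 0}

```text
t: 18.2
tcp_pos: [0.6232, 0.1865, 0.0583]
tool_rot: [0.717, 0.646, -0.175, -0.193]
force: [-0.0, 1.1, 0.8]
finger_gap: -0.003
gripper_force: 0.0
```

```bash
python3 - <<'E'
from red import *
go(w([0,-176,6]),n=10)
n="scene";I=cams.snapshot(n);e=proj(n,w([0,-170,20])); print("tail",e,red(n,I,e,18))
E
```

```text
t 18.2 pl [ -31.9 -176.6    9.4] gap -0.003 F [-0.   1.1  0.8] grip 0.0
target [0.594  0.1888 0.0713] per row [-0.117  0.009  0.052] [ 0.    -0.001  0.   ]
tail [384.58747961 273.15141511] (array([386.66304348, 278.89130435]), np.float64(92.0))
```

move_arm:
  targets:
    - {"dx": -0.14, "dy": 0.014, "dz": 0.08, "rx": 0, "ry": 0, "rz": 0}
    - {"dx": -0.14, "dy": 0.014, "dz": 0.08, "rx": 0, "ry": 0, "rz": 0}
    - {"dx": -0.14, "dy": 0.014, "dz": 0.08, "rx": 0, "ry": 0, "rz": 0}
    - {"dx": -0.14, "dy": 0.014, "dz": 0.08, "rx": 0, "ry": 0, "rz": 0}
    - {"dx": -0.14, "dy": 0.014, "dz": 0.08, "rx": 0, "ry": 0, "rz": 0}
    - {"dx": -0.14, "dy": 0.014, "dz": 0.08, "rx": 0, "ry": 0, "rz": 0}
    - {"dx": -0.14, "dy": 0.014, "dz": 0.08, "rx": 0, "ry": 0, "rz": 0}
    - {"dx": 0, "dy": 0, "dz": 0, "rx": 0, "ry": 0, "rz": 0}
    - {"dx": 0, "dy": 0, "dz": 0, "rx": 0, "ry": 0, "rz": 0}
    - {"dx": 0, "dy": 0, "dz": 0, "rx": 0, "ry": 0, "rz": 0}

```text
t: 19.5
tcp_pos: [0.5988, 0.1888, 0.0719]
tool_rot: [0.717, 0.646, -0.175, -0.193]
force: [-0.1, 0.4, 0.5]
finger_gap: 0.002
gripper_force: 0.3
```

```bash
python3 - <<'E'
from red import *
go(w([0,-176,6]),n=10)
n="scene";I=cams.snapshot(n)
for x in (0,25,50,62):
    e=proj(n,w([x,-170,20])); print("tail",x,e,red(n,I,e,10))
E
```

```text
t 19.5 pl [  -3.9 -176.4    8.9] gap 0.002 F [-0.1  0.4  0.5] grip 0.32883193242014386
target [0.594  0.1888 0.0713] per row [-0.019  0.    -0.002] [ 0.    -0.001  0.   ]
tail 0 [384.58747961 273.15141511] (array([392.24528302, 268.91037736]), np.float64(212.0))
tail 25 [388.9869201  264.22579419] (array([392.30136986, 268.91324201]), np.float64(219.0))
tail 50 [393.32878755 255.41697793] (array([0., 0.]), np.float64(0.0))
tail 62 [395.39276479 251.229564  ] (array([0., 0.]), np.float64(0.0))
```

move_arm:
  targets:
    - {"dx": -0.14, "dy": 0.014, "dz": 0.08, "rx": 0, "ry": 0, "rz": 0}
    - {"dx": -0.14, "dy": 0.014, "dz": 0.08, "rx": 0, "ry": 0, "rz": 0}
    - {"dx": -0.14, "dy": 0.014, "dz": 0.08, "rx": 0, "ry": 0, "rz": 0}
    - {"dx": 0, "dy": 0, "dz": 0, "rx": 0, "ry": 0, "rz": 0}
    - {"dx": 0, "dy": 0, "dz": 0, "rx": 0, "ry": 0, "rz": 0}
    - {"dx": 0, "dy": 0, "dz": 0, "rx": 0, "ry": 0, "rz": 0}
    - {"dx": 0, "dy": 0, "dz": 0, "rx": 0, "ry": 0, "rz": 0}
    - {"dx": 0, "dy": 0, "dz": 0, "rx": 0, "ry": 0, "rz": 0}
    - {"dx": 0, "dy": 0, "dz": 0, "rx": 0, "ry": 0, "rz": 0}
    - {"dx": 0, "dy": 0, "dz": 0, "rx": 0, "ry": 0, "rz": 0}

```text
t: 20.8
tcp_pos: [0.5882, 0.1899, 0.0779]
tool_rot: [0.717, 0.646, -0.175, -0.193]
force: [0.1, -0.4, -0.2]
finger_gap: -0.002
gripper_force: 0.0
```

```bash
python3 - <<'E'
from red import *
go(w([0,-176,6]),n=10)
n="scene";I=cams.snapshot(n)
for x in (0,25,50,62):
    e=proj(n,w([x,-170,20])); print("tail",x,e,red(n,I,e,10))
b=I[200:310,310:420,::-1];cv2.imwrite("pics/c5.png",cv2.resize(b,None,fx=5,fy=5,interpolation=2))
E
```

```text
t 20.8 pl [   8.4 -176.5    8.8] gap -0.002 F [ 0.1 -0.4 -0.2] grip 0.0
target [0.594  0.1888 0.0713] per row [ 0.023 -0.004 -0.026] [ 0.    -0.001  0.   ]
tail 0 [384.58747961 273.15141511] (array([0., 0.]), np.float64(0.0))
tail 25 [388.9869201  264.22579419] (array([0., 0.]), np.float64(0.0))
tail 50 [393.32878755 255.41697793] (array([399.15827338, 251.43884892]), np.float64(417.0))
tail 62 [395.39276479 251.229564  ] (array([399.15827338, 251.43884892]), np.float64(417.0))
```

View pics/c5.png

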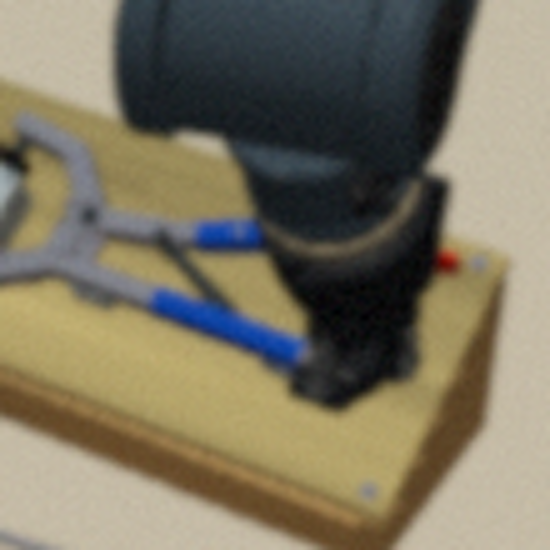

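move_arm:
  targets:
    - {"dx": 0.3, "dy": -0.03, "dz": 0.52, "rx": 0, "ry": 0, "rz": 0}
    - {"dx": 0.5, "dy": -0.05, "dz": 0.865, "rx": 0, "ry": 0, "rz": 0}
    - {"dx": 0.5, "dy": -0.05, "dz": 0.865, "rx": 0, "ry": 0, "rz": 0}
    - {"dx": 0.5, "dy": -0.05, "dz": 0.865, "rx": 0, "ry": 0, "rz": 0}
    - {"dx": -0.1, "dy": -1, "dz": 0, "rx": 0, "ry": 0, "rz": 0}
    - {"dx": -0.1, "dy": -1, "dz": 0, "rx": 0, "ry": 0, "rz": 0}
    - {"dx": -0.1, "dy": -1, "dz": 0, "rx": 0, "ry": 0, "rz": 0}
    - {"dx": -0.1, "dy": -1, "dz": 0, "rx": 0, "ry": 0, "rz": 0}
    - {"dx": -0.1, "dy": -1, "dz": 0, "rx": 0, "ry": 0, "rz": 0}
    - {"dx": -0.1, "dy": -1, "dz": 0, "rx": 0, "ry": 0, "rz": 0}
  claw: 0

```text
t: 22.1
tcp_pos: [0.618, 0.0335, 0.1557]
tool_rot: [0.717, 0.646, -0.175, -0.193]
force: [-0.1, -0.7, -0.7]
finger_gap: 0.001
gripper_force: 0.0
```

move_arm:
  targets:
    - {"dx": -0.1, "dy": -1, "dz": 0, "rx": 0, "ry": 0, "rz": 0}
    - {"dx": -0.1, "dy": -1, "dz": 0, "rx": 0, "ry": 0, "rz": 0}
    - {"dx": -0.1, "dy": -1, "dz": 0, "rx": 0, "ry": 0, "rz": 0}
    - {"dx": -0.1, "dy": -1, "dz": 0, "rx": 0, "ry": 0, "rz": 0}
    - {"dx": -0.07, "dy": -0.7, "dz": 0, "rx": 0, "ry": 0, "rz": 0}
    - {"dx": 0, "dy": 0, "dz": 0, "rx": 0, "ry": 0, "rz": 0}
    - {"dx": 0, "dy": 0, "dz": 0, "rx": 0, "ry": 0, "rz": 0}
    - {"dx": 0, "dy": 0, "dz": 0, "rx": 0, "ry": 0, "rz": 0}
    - {"dx": 0, "dy": 0, "dz": 0, "rx": 0, "ry": 0, "rz": 0}
    - {"dx": 0, "dy": 0, "dz": 0, "rx": 0, "ry": 0, "rz": 0}
  claw: 100

```text
t: 23.35
tcp_pos: [0.6065, -0.0816, 0.1558]
tool_rot: [0.717, 0.647, -0.175, -0.193]
force: [-0.4, -0.0, 0.3]
finger_gap: 0.999
gripper_force: 0.0
```

```bash
python3 - <<'E'
from red import *
go(w([8,92,4]),n=8)
for n in("top","scene"):
    I=cams.snapshot(n); e=proj(n,w([8,106,58])); print(n,red(n,I,e,9), "before",red(n,cv2.imread(f"pics/{n}0.png")[:,:,::-1],e,9))
E
```

```text
t 23.35 pl [ 7.6 91.8 99.2] gap 0.999 F [-0.4 -0.   0.3] grip 0.0
target [ 0.5589 -0.077   0.0736] per row [-0.238  0.023 -0.411] [ 0.    -0.001  0.   ]
top (array([0., 0.]), np.float64(0.0)) before (array([385.43572816, 247.39145631]), np.float64(2575.0))
scene (array([285.44240461, 226.52807775]), np.float64(2778.0)) before (array([285.27504394, 226.67794376]), np.float64(2276.0))
```

move_arm:
  targets:
    - {"dx": -0.235, "dy": 0.023, "dz": -0.405, "rx": 0, "ry": 0, "rz": 0}
    - {"dx": -0.235, "dy": 0.023, "dz": -0.405, "rx": 0, "ry": 0, "rz": 0}
    - {"dx": -0.235, "dy": 0.023, "dz": -0.405, "rx": 0, "ry": 0, "rz": 0}
    - {"dx": -0.235, "dy": 0.023, "dz": -0.405, "rx": 0, "ry": 0, "rz": 0}
    - {"dx": -0.235, "dy": 0.023, "dz": -0.405, "rx": 0, "ry": 0, "rz": 0}
    - {"dx": -0.235, "dy": 0.023, "dz": -0.405, "rx": 0, "ry": 0, "rz": 0}
    - {"dx": -0.235, "dy": 0.023, "dz": -0.405, "rx": 0, "ry": 0, "rz": 0}
    - {"dx": -0.235, "dy": 0.023, "dz": -0.405, "rx": 0, "ry": 0, "rz": 0}
    - {"dx": 0, "dy": 0, "dz": 0, "rx": 0, "ry": 0, "rz": 0}
    - {"dx": 0, "dy": 0, "dz": 0, "rx": 0, "ry": 0, "rz": 0}

```text
t: 24.7
tcp_pos: [0.5599, -0.0776, 0.0749]
tool_rot: [0.717, 0.646, -0.175, -0.193]
force: [-0.0, -0.0, -0.5]
finger_gap: 1.001
gripper_force: 0.0
```

```bash
python3 - <<'E'
from red import *
go(w([8,92,5]),n=8)
E
```

```text
t 24.7 pl [ 7.8 92.5  5.7] gap 1.001 F [-0.  -0.  -0.5] grip 0.0
target [ 0.5594 -0.077   0.0744] per row [-0.002  0.003 -0.003] [ 0.    -0.001  0.   ]
```

move_arm:
  targets:
    - {"dx": 0, "dy": 0, "dz": 0, "rx": 0, "ry": 0, "rz": 0}
    - {"dx": 0, "dy": 0, "dz": 0, "rx": 0, "ry": 0, "rz": 0}
    - {"dx": 0, "dy": 0, "dz": 0, "rx": 0, "ry": 0, "rz": 0}
    - {"dx": 0, "dy": 0, "dz": 0, "rx": 0, "ry": 0, "rz": 0}
    - {"dx": 0, "dy": 0, "dz": 0, "rx": 0, "ry": 0, "rz": 0}
    - {"dx": 0, "dy": 0, "dz": 0, "rx": 0, "ry": 0, "rz": 0}
    - {"dx": 0, "dy": 0, "dz": 0, "rx": 0, "ry": 0, "rz": 0}
    - {"dx": 0, "dy": 0, "dz": 0, "rx": 0, "ry": 0, "rz": 0}
    - {"dx": 0, "dy": 0, "dz": 0, "rx": 0, "ry": 0, "rz": 0}
    - {"dx": 0, "dy": 0, "dz": 0, "rx": 0, "ry": 0, "rz": 0}
  claw: 20
  newtons: 50

```text
t: 25.95
tcp_pos: [0.5601, -0.0776, 0.0751]
tool_rot: [0.717, 0.646, -0.175, -0.192]
force: [3.7, 0.2, 4.1]
finger_gap: 0.432
gripper_force: 52.7
```

```bash
python3 - <<'E'
from red import *
go(w([8,92,5]),n=8)
E
```

```text
t 25.95 pl [ 7.7 92.5  6. ] gap 0.432 F [3.7 0.2 4.1] grip 52.72078335285187
target [ 0.5594 -0.077   0.0744] per row [-0.004  0.003 -0.003] [ 0.    -0.001  0.   ]
```

move_arm:
  targets:
    - {"dx": 0.1, "dy": -0.01, "dz": 0.173, "rx": 0, "ry": 0, "rz": 0}
    - {"dx": 0.2, "dy": -0.02, "dz": 0.346, "rx": 0, "ry": 0, "rz": 0}
    - {"dx": 0.2, "dy": -0.02, "dz": 0.346, "rx": 0, "ry": 0, "rz": 0}
    - {"dx": 0.2, "dy": -0.02, "dz": 0.346, "rx": 0, "ry": 0, "rz": 0}
    - {"dx": 0.2, "dy": -0.02, "dz": 0.346, "rx": 0, "ry": 0, "rz": 0}
    - {"dx": 0.2, "dy": -0.02, "dz": 0.346, "rx": 0, "ry": 0, "rz": 0}
    - {"dx": 0.2, "dy": -0.02, "dz": 0.346, "rx": 0, "ry": 0, "rz": 0}
    - {"dx": 0.1, "dy": -0.01, "dz": 0.2, "rx": 0, "ry": 0, "rz": 0}
    - {"dx": 0, "dy": 0, "dz": 0.2, "rx": 0, "ry": 0, "rz": 0}
    - {"dx": 0, "dy": 0, "dz": 0, "rx": 0, "ry": 0, "rz": 0}

```text
t: 27.2
tcp_pos: [0.5945, -0.081, 0.1413]
tool_rot: [0.717, 0.646, -0.175, -0.193]
force: [0.4, 0.5, -2.3]
finger_gap: 0.436
gripper_force: 51.9
```

```bash
python3 - <<'E'
from red import *
Rv=jig(*q)[:3,:3]@np.array([[0,-1,0],[-1,0,0],[0,0,-1.]])
go(np.array([.510,-.372,.12]),Rv,n=20)
n="scene";I=cams.snapshot(n);p=w([8,106,58+0])+ (np.array([0.5946,-.0811,.1449])*0)
from station import sensors
T=sensors.sense(); k=T["tcp_pos"]+PT[:3,:3]@np.array([.0003,.0135,.051]); e=proj(n,k);print(e,red(n,I,e,10))
# tray yaw
pts=[ray("top",np.array(p),.028) for p in [(472,257),(549,258),(547,327),(470,323)]]; print(np.mean(pts,0),np.degrees(np.arctan2(*(pts[0]-pts[1])[::1])))
E
```

```text
t 27.2 pl [10.9 92.4 80.6] gap 0.436 F [ 0.4  0.5 -2.3] grip 51.88867449760437
target [ 0.51  -0.372  0.12 ] per row [-0.169 -0.582 -0.043] [-0.005 -0.05   0.   ]
[276.72638624 211.82112689] (array([0., 0.]), np.float64(0.0))
[ 0.5091286  -0.37574564] -0.15777595958185237
```

move_arm:
  targets:
    - {"dx": -0.05, "dy": -0.4, "dz": 0.1, "rx": -0.01, "ry": -0.1, "rz": 0}
    - {"dx": -0.05, "dy": -0.6, "dz": 0.1, "rx": -0.01, "ry": -0.1, "rz": 0}
    - {"dx": -0.05, "dy": -0.6, "dz": 0.1, "rx": -0.01, "ry": -0.1, "rz": 0}
    - {"dx": -0.05, "dy": -0.6, "dz": 0, "rx": -0.01, "ry": -0.1, "rz": 0}
    - {"dx": -0.05, "dy": -0.6, "dz": 0, "rx": -0.01, "ry": -0.1, "rz": 0}
    - {"dx": -0.05, "dy": -0.6, "dz": 0, "rx": -0.01, "ry": -0.1, "rz": 0}
    - {"dx": -0.05, "dy": -0.6, "dz": 0, "rx": -0.01, "ry": -0.1, "rz": 0}
    - {"dx": -0.05, "dy": -0.6, "dz": 0, "rx": -0.01, "ry": -0.1, "rz": 0}
    - {"dx": -0.05, "dy": -0.6, "dz": 0, "rx": -0.01, "ry": -0.1, "rz": 0}
    - {"dx": -0.05, "dy": -0.6, "dz": 0, "rx": -0.01, "ry": -0.1, "rz": 0}

```text
t: 28.5
tcp_pos: [0.581, -0.226, 0.1482]
tool_rot: [0.743, 0.67, -0.0, -0.001]
force: [0.5, -0.1, -2.5]
finger_gap: 0.434
gripper_force: 51.8
```

move_arm:
  targets:
    - {"dx": -0.36, "dy": -0.7, "dz": -0.1, "rx": 0, "ry": 0, "rz": 0}
    - {"dx": -0.36, "dy": -0.7, "dz": -0.1, "rx": 0, "ry": 0, "rz": 0}
    - {"dx": -0.36, "dy": -0.7, "dz": -0.1, "rx": 0, "ry": 0, "rz": 0}
    - {"dx": -0.36, "dy": -0.7, "dz": -0.1, "rx": 0, "ry": 0, "rz": 0}
    - {"dx": -0.36, "dy": -0.7, "dz": -0.1, "rx": 0, "ry": 0, "rz": 0}
    - {"dx": -0.36, "dy": -0.7, "dz": -0.1, "rx": 0, "ry": 0, "rz": 0}
    - {"dx": -0.36, "dy": -0.7, "dz": -0.1, "rx": 0, "ry": 0, "rz": 0}
    - {"dx": -0.36, "dy": -0.7, "dz": -0.1, "rx": 0, "ry": 0, "rz": 0}
    - {"dx": 0, "dy": -0.2, "dz": 0, "rx": 0, "ry": 0, "rz": 0}
    - {"dx": 0, "dy": 0, "dz": 0, "rx": 0, "ry": 0, "rz": 0}

```text
t: 29.75
tcp_pos: [0.5101, -0.3713, 0.1285]
tool_rot: [0.743, 0.669, 0.0, -0.0]
force: [-0.3, 0.7, -2.6]
finger_gap: 0.434
gripper_force: 51.8
```

```bash
python3 - <<'E'
from red import *
Rv=jig(*q)[:3,:3]@np.array([[0,-1,0],[-1,0,0],[0,0,-1.]])
go(np.array([.510,-.374,.016]),Rv,n=10)
E
```

```text
t 29.75 pl [ 51.6 389.8  42.3] gap 0.434 F [-0.3  0.7 -2.6] grip 51.77426755428314
target [ 0.51  -0.374  0.016] per row [-0.    -0.011 -0.45 ] [-0. -0.  0.]
```

move_arm:
  targets:
    - {"dx": 0, "dy": 0, "dz": -0.5, "rx": 0, "ry": 0, "rz": 0}
    - {"dx": 0, "dy": 0, "dz": -0.7, "rx": 0, "ry": 0, "rz": 0}
    - {"dx": 0, "dy": 0, "dz": -0.7, "rx": 0, "ry": 0, "rz": 0}
    - {"dx": 0, "dy": 0, "dz": -0.7, "rx": 0, "ry": 0, "rz": 0}
    - {"dx": 0, "dy": 0, "dz": -0.7, "rx": 0, "ry": 0, "rz": 0}
    - {"dx": 0, "dy": 0, "dz": -0.6, "rx": 0, "ry": 0, "rz": 0}
    - {"dx": 0, "dy": 0, "dz": -0.3, "rx": 0, "ry": 0, "rz": 0}
    - {"dx": 0, "dy": 0, "dz": -0.15, "rx": 0, "ry": 0, "rz": 0}
    - {"dx": 0, "dy": 0, "dz": -0.05, "rx": 0, "ry": 0, "rz": 0}
    - {"dx": 0, "dy": 0, "dz": 0, "rx": 0, "ry": 0, "rz": 0}

```text
t: 31.0
tcp_pos: [0.5103, -0.3713, 0.0191]
tool_rot: [0.743, 0.669, -0.0, 0.0]
force: [0.4, -0.3, -2.6]
finger_gap: 0.437
gripper_force: 51.8
```

move_arm:
  targets:
    - {"dx": 0, "dy": 0, "dz": -0.05, "rx": 0, "ry": 0, "rz": 0}
    - {"dx": 0, "dy": 0, "dz": -0.05, "rx": 0, "ry": 0, "rz": 0}
    - {"dx": 0, "dy": 0, "dz": -0.05, "rx": 0, "ry": 0, "rz": 0}
    - {"dx": 0, "dy": 0, "dz": -0.04, "rx": 0, "ry": 0, "rz": 0}
    - {"dx": 0, "dy": 0, "dz": 0, "rx": 0, "ry": 0, "rz": 0}
    - {"dx": 0, "dy": 0, "dz": 0, "rx": 0, "ry": 0, "rz": 0}
    - {"dx": 0, "dy": 0, "dz": 0, "rx": 0, "ry": 0, "rz": 0}
    - {"dx": 0, "dy": 0, "dz": 0, "rx": 0, "ry": 0, "rz": 0}
    - {"dx": 0, "dy": 0, "dz": 0, "rx": 0, "ry": 0, "rz": 0}
    - {"dx": 0, "dy": 0, "dz": 0, "rx": 0, "ry": 0, "rz": 0}

```text
t: 32.25
tcp_pos: [0.51, -0.371, 0.0138]
tool_rot: [0.743, 0.669, -0.0, -0.0]
force: [0.4, 0.2, -2.1]
finger_gap: 0.438
gripper_force: 51.8
```

Not yet in contact; continue down in small steps.

move_arm:
  targets:
    - {"dx": 0, "dy": 0, "dz": -0.03, "rx": 0, "ry": 0, "rz": 0}
    - {"dx": 0, "dy": 0, "dz": -0.03, "rx": 0, "ry": 0, "rz": 0}
    - {"dx": 0, "dy": 0, "dz": -0.03, "rx": 0, "ry": 0, "rz": 0}
    - {"dx": 0, "dy": 0, "dz": -0.03, "rx": 0, "ry": 0, "rz": 0}
    - {"dx": 0, "dy": 0, "dz": 0, "rx": 0, "ry": 0, "rz": 0}
    - {"dx": 0, "dy": 0, "dz": 0, "rx": 0, "ry": 0, "rz": 0}
    - {"dx": 0, "dy": 0, "dz": 0, "rx": 0, "ry": 0, "rz": 0}
    - {"dx": 0, "dy": 0, "dz": 0, "rx": 0, "ry": 0, "rz": 0}
    - {"dx": 0, "dy": 0, "dz": 0, "rx": 0, "ry": 0, "rz": 0}
    - {"dx": 0, "dy": 0, "dz": 0, "rx": 0, "ry": 0, "rz": 0}

```text
t: 33.5
tcp_pos: [0.51, -0.371, 0.0108]
tool_rot: [0.743, 0.669, -0.0, -0.0]
force: [0.4, -0.6, -2.9]
finger_gap: 0.432
gripper_force: 51.8
```

move_arm:
  targets:
    - {"dx": 0, "dy": 0, "dz": -0.03, "rx": 0, "ry": 0, "rz": 0}
    - {"dx": 0, "dy": 0, "dz": -0.03, "rx": 0, "ry": 0, "rz": 0}
    - {"dx": 0, "dy": 0, "dz": -0.03, "rx": 0, "ry": 0, "rz": 0}
    - {"dx": 0, "dy": 0, "dz": 0, "rx": 0, "ry": 0, "rz": 0}
    - {"dx": 0, "dy": 0, "dz": 0, "rx": 0, "ry": 0, "rz": 0}
    - {"dx": 0, "dy": 0, "dz": 0, "rx": 0, "ry": 0, "rz": 0}
    - {"dx": 0, "dy": 0, "dz": 0, "rx": 0, "ry": 0, "rz": 0}
    - {"dx": 0, "dy": 0, "dz": 0, "rx": 0, "ry": 0, "rz": 0}
    - {"dx": 0, "dy": 0, "dz": 0, "rx": 0, "ry": 0, "rz": 0}
    - {"dx": 0, "dy": 0, "dz": 0, "rx": 0, "ry": 0, "rz": 0}

```text
t: 34.75
tcp_pos: [0.51, -0.371, 0.0096]
tool_rot: [0.743, 0.67, -0.0, -0.0]
force: [-1.2, 1.1, 4.8]
finger_gap: 0.433
gripper_force: 52.8
```

move_arm:
  targets:
    - {"dx": 0, "dy": 0, "dz": 0, "rx": 0, "ry": 0, "rz": 0}
    - {"dx": 0, "dy": 0, "dz": 0, "rx": 0, "ry": 0, "rz": 0}
    - {"dx": 0, "dy": 0, "dz": 0, "rx": 0, "ry": 0, "rz": 0}
    - {"dx": 0, "dy": 0, "dz": 0, "rx": 0, "ry": 0, "rz": 0}
    - {"dx": 0, "dy": 0, "dz": 0.2, "rx": 0, "ry": 0, "rz": 0}
    - {"dx": 0, "dy": 0, "dz": 0.6, "rx": 0, "ry": 0, "rz": 0}
    - {"dx": 0, "dy": 0, "dz": 1, "rx": 0, "ry": 0, "rz": 0}
    - {"dx": 0, "dy": 0, "dz": 1, "rx": 0, "ry": 0, "rz": 0}
    - {"dx": 0, "dy": 0, "dz": 1, "rx": 0, "ry": 0, "rz": 0}
    - {"dx": 0, "dy": 0, "dz": 1, "rx": 0, "ry": 0, "rz": 0}
  claw: 68

```text
t: 36.0
tcp_pos: [0.5102, -0.3711, 0.1307]
tool_rot: [0.743, 0.67, -0.0, 0.0]
force: [-0.3, -0.0, -0.5]
finger_gap: 0.677
gripper_force: 0.0
```

```bash
python3 - <<'E'
from red import *
from station import sensors
k=np.array([.510,-.371+.006-.020,.005+.057]); s=sensors.sense(); print(s["t"],s["tcp_pos"],s["force"].round(1))
for n in("top","scene"):
    I=cams.snapshot(n)
    for r in (9,14): print(n,proj(n,k),red(n,I,proj(n,k),r))
    if n=="scene": print("tail",proj(n,w([62,-170,20])),red(n,I,proj(n,w([62,-170,20]))), red(n,cv2.imread("pics/scene0.png")[:,:,::-1],proj(n,w([62,-170,20]))))
E
```

```text
36.0 [ 0.5101546  -0.37113043  0.13068931] [-0.3 -0.  -0.5]
top [518.16822964 289.18766407] (array([0., 0.]), np.float64(0.0))
top [518.16822964 289.18766407] (array([504.2972973 , 288.77177177]), np.float64(333.0))
scene [211.08974182 206.01417883] (array([211.48443114, 204.95329341]), np.float64(1670.0))
scene [211.08974182 206.01417883] (array([211.49222488, 204.965311  ]), np.float64(1672.0))
tail [395.39276479 251.229564  ] (array([394.26101066, 251.16597126]), np.float64(2157.0)) (array([394.23084431, 251.12689117]), np.float64(2049.0))
```

The knob is where it should be with the box standing flat in the tray. The pliers tail is back in its open place, and no contact force is left.

```bash
python3 - <<'E'
from station import order
print(order.sign_off())
E
```

```text
the job is handed in; nothing more can be done
None
```

I ran the whole job and handed it in at about 36 s; no verdict came back. The pliers locked on the box, the stick was held at its green-lamp stop for about a second and sprang back, the lever released the pliers, and the box sits in the green tray by its knob position, though I could not measure its tilt directly.

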